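# Lay out the paint pots in the order of their brushes

### The job

Get the bench ready for painting the birdhouse: move the four closed paint pots from the wooden rack to the grey silicone station, each into the well in line with the brush of its own colour, so that the pots stand in the same order as the brushes. Keep the pots upright and set each one down flat on the floor of its well rather than dropping it. Leave the brushes where they lie and do not disturb the glass jar or the birdhouse.

Things in the scene. Friction and masses are not known exactly. Their poses are not given: they have to be found in the camera images.
- pot_white: white paint pot, closed, upright, loose, 0.1 kg: 62 mm tall, grey body 46 mm across with white band, white lid 50 mm across over the top 16 mm. Origin: centre of underside, z up. Starts in one of 4 recesses (54 mm across, 12 mm deep, 74 mm apart) of a fixed wooden rack, underside 12 mm above the worktop; board top 24 mm, end cheeks 36 mm high. Its y axis points along the row at the start.
- pot_yellow: yellow paint pot, closed, upright, loose, 0.1 kg: 62 mm tall, grey body 46 mm across with yellow band, yellow lid 50 mm across over the top 16 mm. Origin: centre of underside, z up. Starts in one of 4 recesses (54 mm across, 12 mm deep, 74 mm apart) of a fixed wooden rack, underside 12 mm above the worktop; board top 24 mm, end cheeks 36 mm high. Its y axis points along the row at the start.
- pot_green: green paint pot, closed, upright, loose, 0.1 kg: 62 mm tall, grey body 46 mm across with green band, green lid 50 mm across over the top 16 mm. Origin: centre of underside, z up. Starts in one of 4 recesses (54 mm across, 12 mm deep, 74 mm apart) of a fixed wooden rack, underside 12 mm above the worktop; board top 24 mm, end cheeks 36 mm high. Its y axis points along the row at the start.
- pot_blue: blue paint pot, closed, upright, loose, 0.1 kg: 62 mm tall, grey body 46 mm across with blue band, blue lid 50 mm across over the top 16 mm. Origin: centre of underside, z up. Starts in one of 4 recesses (54 mm across, 12 mm deep, 74 mm apart) of a fixed wooden rack, underside 12 mm above the worktop; board top 24 mm, end cheeks 36 mm high. Its y axis points along the row at the start.
- brush_white: flat brush, white handle, 175 mm long, 14 mm thick, loose in a cradle of the fixed grey silicone station. Origin: mid-length, underside, 8 mm above the worktop; x from handle (robot side) to bristles, z up. Brushes lie 74 mm apart along y. The white pot's well, 64 mm across, 10 mm deep, is in line beyond the handle end: centre x = -145 mm, y = 0, floor z = 0, rim z = 10 mm in the brush's frame.
- brush_yellow: flat brush, yellow handle, 175 mm long, 14 mm thick, loose in a cradle of the fixed grey silicone station. Origin: mid-length, underside, 8 mm above the worktop; x from handle (robot side) to bristles, z up. Brushes lie 74 mm apart along y. The yellow pot's well, 64 mm across, 10 mm deep, is in line beyond the handle end: centre x = -145 mm, y = 0, floor z = 0, rim z = 10 mm in the brush's frame.
- brush_green: flat brush, green handle, 175 mm long, 14 mm thick, loose in a cradle of the fixed grey silicone station. Origin: mid-length, underside, 8 mm above the worktop; x from handle (robot side) to bristles, z up. Brushes lie 74 mm apart along y. The green pot's well, 64 mm across, 10 mm deep, is in line beyond the handle end: centre x = -145 mm, y = 0, floor z = 0, rim z = 10 mm in the brush's frame.
- brush_blue: flat brush, blue handle, 175 mm long, 14 mm thick, loose in a cradle of the fixed grey silicone station. Origin: mid-length, underside, 8 mm above the worktop; x from handle (robot side) to bristles, z up. Brushes lie 74 mm apart along y. The blue pot's well, 64 mm across, 10 mm deep, is in line beyond the handle end: centre x = -145 mm, y = 0, floor z = 0, rim z = 10 mm in the brush's frame.
- jar: closed glass jar with brass lid, 72 mm across, 110 mm tall, standing loose on the worktop between robot and work; origin: centre of its underside. Not to be disturbed.
- birdhouse: small wooden birdhouse, 120 x 130 mm in plan, about 185 mm tall, roof 150 mm wide, standing loose to the left of the station; origin: centre of its underside. Not to be disturbed.
Not all that is in view belongs to the job. What is shaped like the brush_blue but purple is not meant.

How it is judged:
By the outcome, as a careful person would: the job done as asked, in the order asked, and still so for the second after the job is handed in, with the robot touching nothing.
It also fails if it takes over 104 s, if anything falls off the work surface, if the arm or the gripper's body presses on something with over 40 N, if the wrist force passes 120 N, or if a joint passes its speed limit or range.

### The arm

A 6-joint arm with a two-finger parallel gripper is mounted at the origin on the work surface. World frame = base frame: x ahead of the robot, y to its left, z up, the work surface at z = 0. Lengths are in mm, angles in rad, forces in N, time in s.
With the tool pointing down it reaches from about 350 to 975 mm from the base axis. Payload 7.1 kg.
Tool frame: the origin (TCP) lies at the very end of the fingers, on their centre line; the grasp point (between the pads) lies 19 mm behind it; z points along the fingers, y is the line along which they close (so a half turn about z gives the same grasp; the last joint's range is limited). The gripper opens to 88 mm and grips with 3 to 60 N. Pads are 20 mm wide; open, the fingers measure 115 mm over their backs; the gripper's body (75 mm by 178 mm) begins 61 mm behind the grasp point.
Start: joints at [1.233, 0.423, 1.63, -0, 1.089, -0.019], TCP at [195.86, 593.501, 193.375] pointing down, gripper open.
Joint ranges: [-3, 3], [-0.9, 2.11], [0.09, 2.58], [-1.31, 4.45], [0.11, 2.69], [-2.54, 2.54]. Speed limits (rad/s): [2.39, 2.39, 3.01, 3.14, 3.14, 3.14].

### API

Orientations are given as a rotation vector (axis times angle).
In Python, from workcell import ctrl gives the robot as it stands. The module is installed in compiled form; this text tells all that it offers.
- The arm moves only by the shell command python3 -m inch 'ROWS'. ROWS is JSON, a list of rows, each a list of 7 numbers: the shift along the tool's x, y, z scaled (see below), then the turn, a rotation vector about the tool's x, y, z scaled (see below), then the closure, from -1 (fully open) to 1 (shut). In form: [[tx, ty, tz, wx, wy, wz, hand], ...]. A call has 1 to 10 rows; each row is the pose to reach, as a shift and turn from the pose commanded when the call began, along the tool's axes at that moment; what a row does not reach only later rows make up. The controller multiplies each number of a shift by 0.15 m and each number of a turn by pi/4 rad. A row lasts 1/8 s, in which the tool goes at most 62.5 mm and 10.7 degrees, less where a joint would pass 70% of its speed; a pose out of reach is approached as far as the arm can. A call with a number of a shift or a turn outside -1 to 1 is refused whole. A call with a gripper value outside its range is refused whole. The fingers move at their own pace and stop on an object; the grip force is fixed at half the most. Time passes only in rows, so rows that repeat a pose let the fingers close. It gives the time, the measured TCP pose, the force, the opening and the grip force at its end, in the units of the state.
- ctrl.get_obs(): the state, without advancing time (a new reading comes with each control period).
- ctrl.get_image(name): name is "side" or "top" or "wrist"; returns the picture (400x640x3 uint8, red, green, blue); there is no depth.
- ctrl.camera_params(name): a dict with "vfov" (degrees; the focal length in pixels is half the picture's height over the tangent of half this angle, whatever the lens; pixels are square), "cx", "cy" (the principal point, pixels), "eye" and "attitude" of the camera in the world; the wrist camera has in their place "tool_from_camera" (4x4, takes a point from camera to tool coordinates, whose origin is the TCP and whose axes are the flange's). Camera axes: x right, y up, looking along -z (the intrinsics and any distortion apply to the point x, -y, -z); pixel columns grow to the right and rows downward; lengths in mm; the calibration is good to about 2 mm. A picture is of the moment at which its call begins: read the wrist's pose just before it. camera_params takes no time and is no camera call.
- ctrl.close_job(): hands the job in; it is judged then, once.
The state is a dict: "t": time; "qpos": joint angles; "qvel": joint speeds; "joint_torque": joint torques, N m; "ee_pos": TCP position; "orientation": TCP orientation; "ft_force": force on the tool from outside, world axes, zero at the start; "moment": the same for the moment, N m; "width": finger opening in mm; "grasp_force": force on a finger pad.
Only numpy, scipy, OpenCV 4.12 (cv2) and the standard library are available. Lean on these libraries where they do the work, as an engineer would, in place of code of your own. Each camera call takes 0.05 s, during which the arm holds its last target. There are 200 camera calls.

## Working session

There is one attempt and no reset: what is moved stays moved. The work goes in short steps, Python scripts to look and compute and a shell command to move; the robot and the scene stay as the last step left them, time stands still between calls to the robot, and variables do not carry over. Pictures are saved under pics/ and viewed, at most 14 in all, crops included, and the job is handed in when it is done.

```bash
mkdir -p pics
python3 - <<'E'
from workcell import ctrl
import cv2
for n in("top","side"):
    cv2.imwrite(f"pics/{n}0.png",ctrl.get_image(n)[:,:,::-1]); print(n,ctrl.camera_params(n))
print(ctrl.camera_params("wrist"))
print(ctrl.get_obs())
E
```

```text
top {'vfov': 45.44272963579618, 'cx': 327.99569911499236, 'cy': 205.01274412057515, 'eye': array([ 367.11608396,   93.80223792, 1407.36805165]), 'attitude': array([ 0.1032247 , -0.10454411, -1.5511328 ])}
side {'vfov': 50.54472599762346, 'cx': 320.72879561480846, 'cy': 195.67410812230708, 'eye': array([  31.11880412, -853.23691918,  985.34964727]), 'attitude': array([ 0.84188423, -0.20519034, -0.42798401])}
{'vfov': 68.39215098834728, 'cx': 319.9131490912967, 'cy': 197.5827312387, 'tool_from_camera': array([[-8.10218383e-04,  9.51833552e-01,  3.06614144e-01,
         8.41238368e+01],
       [ 9.99999661e-01,  7.26845409e-04,  3.86095238e-04,
         3.51370797e-01],
       [ 1.44637318e-04,  3.06614353e-01, -9.51833818e-01,
        -1.91238045e+02],
       [ 0.00000000e+00,  0.00000000e+00,  0.00000000e+00,
         1.00000000e+00]])}
{'t': 0.1, 'qpos': array([ 1.23301307e+00,  4.23766366e-01,  1.63060946e+00,  8.86905316e-06,
        1.08861716e+00, -1.89747809e-02]), 'qvel': array([ 0.00226498, -0.00213293, -0.00296942, -0.00069171,  0.00061909,
       -0.00027765]), 'joint_torque': array([-3.18077155e-04, -5.45623255e+01, -2.74325752e+01,  6.45478559e-02,
        1.88067049e-02, -4.49177753e-05]), 'ee_pos': array([195.67266298, 593.00028769, 192.67986892]), 'orientation': array([-4.98630685e-01, -3.10150891e+00,  2.16237005e-03]), 'ft_force': array([-1.10162482, -0.0425158 , -0.57688725]), 'moment': array([ 0.01641364,  0.03503735, -0.02501181]), 'grasp_force': 0.0, 'width': 87.9003092374847}
```

View pics/top0.png

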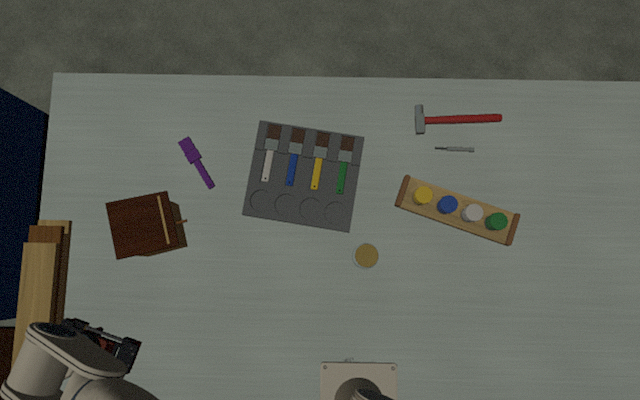

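View pics/side0.png

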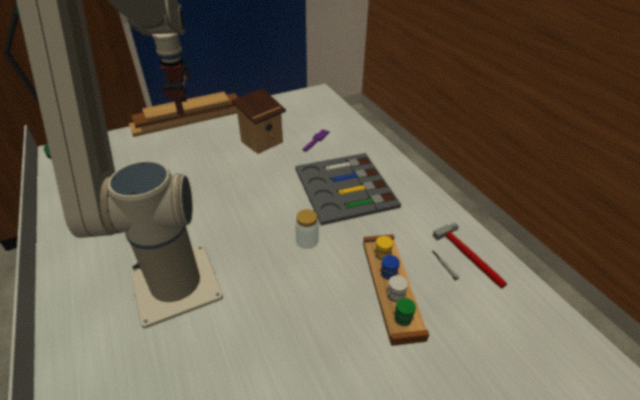

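The top view shows the station brushes, left to right: white (267,165), blue (292,168), yellow (316,173), green (342,177). The purple brush at (197,163) is a loose decoy off the station. The rack pots, left to right, are yellow (424,195), blue (447,204), white (472,213) and green (497,221). I'll enlarge both areas.

Run:
```python
import cv2,numpy as np
im=cv2.imread("pics/top0.png")
cv2.imwrite("pics/c1.png",cv2.resize(im[110:260,235:385],None,fx=4,fy=4,interpolation=cv2.INTER_CUBIC))
cv2.imwrite("pics/c2.png",cv2.resize(im[160:260,385:535],None,fx=5,fy=5,interpolation=cv2.INTER_CUBIC))
```

```text
(no output)
```

View pics/c1.png

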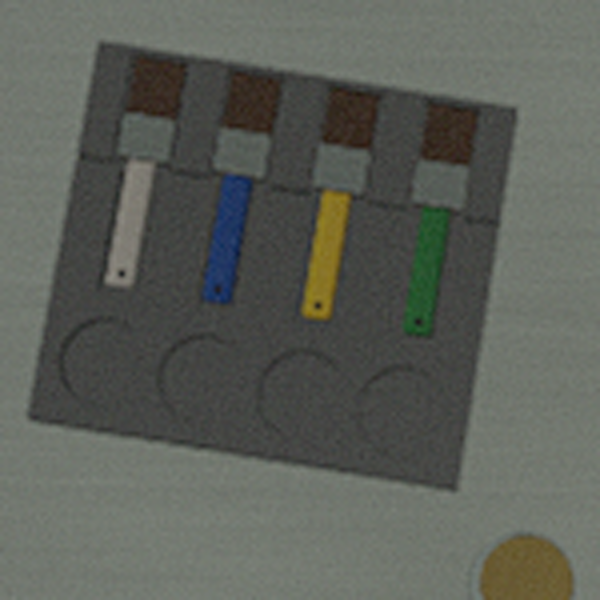

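View pics/c2.png

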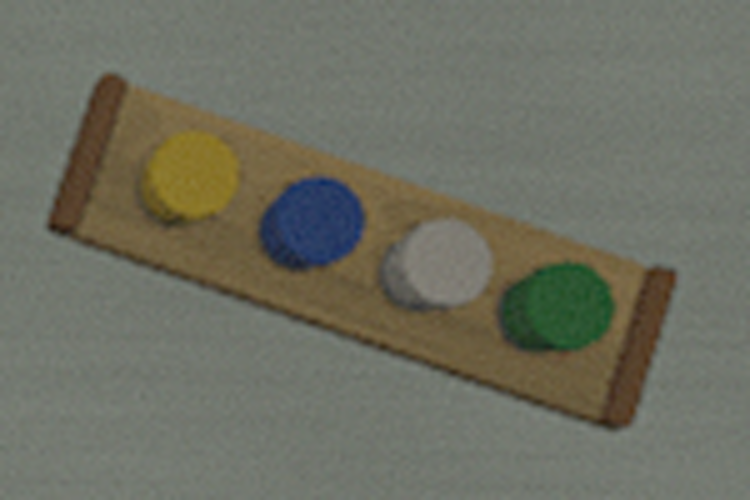

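The crops confirm the choice. In crop 1, the brush handle ends are white (118,285), blue (216,300), yellow (316,317) and green (418,333), with the wells below them. In crop 2, the lid centres are yellow (195,176), blue (319,222), white (447,263) and green (569,306). Next I'll convert these to world coordinates.

```bash
cat > h.py <<'E'
import numpy as np
from scipy.spatial.transform import Rotation as R
from workcell import ctrl
def ray(n,uv,z,pose=None):
    p=ctrl.camera_params(n); f=200/np.tan(np.radians(p["vfov"]/2))
    uv=np.atleast_2d(uv).astype(float)
    d=np.c_[(uv[:,0]-p["cx"])/f,-(uv[:,1]-p["cy"])/f,-np.ones(len(uv))]
    if n=="wrist":
        T=np.array(p["tool_from_camera"]); Rt=R.from_rotvec(pose[1]).as_matrix()
        e=pose[0]+Rt@T[:3,3]; d=d@(Rt@T[:3,:3]).T
    else: e=p["eye"]; d=d@R.from_rotvec(p["attitude"]).as_matrix().T
    return (e+d*((z-e[2])/d[:,2])[:,None])
def row(P):  # fit 4 points 74 apart: centre, dir
    P=P[:,:2]; c=P.mean(0); s=np.array([-1.5,-.5,.5,1.5]); d=(s@(P-c)); d/=np.linalg.norm(d)
    F=c+np.outer(s*74,d); return F,np.degrees(np.arctan2(d[1],d[0])),F-P
E
python3 - <<'E'
import numpy as np
np.set_printoptions(precision=1,suppress=True)
from h import *
c1=lambda a:(np.array(a)+.5)/4-.5+[235,110]
c2=lambda a:(np.array(a)+.5)/5-.5+[385,160]
W=ray("top",c1([(104,361),(202,378),(301,394),(400,410)]),18)
H=ray("top",c1([(118,285),(216,300),(316,317),(418,333)]),20)
B=ray("top",c1([(158,60),(253,73),(354,91),(452,104)]),18)
P=ray("top",c2([(195,176),(319,222),(447,263),(569,306)]),74)
C=ray("top",c1([(100,43),(516,108),(456,490),(30,418)]),18)
for n,X in(("well",W),("hend",H),("tip",B),("pot",P)):
    F,a,e=row(X); print(n,F,a,"res",e,np.diff(X[:,:2],axis=0))
print("blen",np.linalg.norm(H-B,axis=1)); M=(H+B)/2; d=(B-H); d/=np.linalg.norm(d,axis=1)[:,None]
print("well from brush",M-145*d, d); print("corners",C)
print("jar",ray("top",c1([(527,580)]),110))
print("rack cheeks", ray("top",c2([(113,75),(62,230),(662,272),(620,425)]),36))
E
```

```text
well [[564.1 293.3]
 [553.2 220.1]
 [542.4 146.9]
 [531.5  73.7]] -98.45304385170543 res [[-0.1  0.9]
 [ 0.4  0.1]
 [ 0.  -0.3]
 [-0.3 -0.7]] [[-11.3 -72.3]
 [-10.6 -72.9]
 [-10.6 -72.7]]
hend [[620.8 283.5]
 [610.2 210.2]
 [599.6 137. ]
 [588.9  63.8]] -98.26585258370478 res [[ 0.1 -0.3]
 [-0.5 -1. ]
 [ 0.2 -0.3]
 [ 0.2  1.7]] [[-10.  -72.6]
 [-11.4 -73.9]
 [-10.6 -75.2]]
tip [[793.2 260. ]
 [783.1 186.7]
 [772.9 113.4]
 [762.7  40.1]] -97.91976525435909 res [[ 0.2 -0.1]
 [-1.2 -1.8]
 [ 1.2  0.8]
 [-0.3  1. ]] [[ -8.8 -71.5]
 [-12.6 -76. ]
 [ -8.7 -73.5]]
pot [[ 578.2 -175.1]
 [ 554.9 -245.4]
 [ 531.5 -315.6]
 [ 508.1 -385.8]] -108.39641988687598 res [[-0.5  0.3]
 [ 1.1 -0.3]
 [-0.2  1.1]
 [-0.4 -1.1]] [[-25.  -69.7]
 [-22.  -71.6]
 [-23.1 -67.9]]
blen [173.9 175.  174.1 175.7]
well from brush [[563.2 291.7  20.7]
 [553.7 218.7  20.7]
 [542.  145.6  20.7]
 [532.1  69.6  20.7]] [[ 1.  -0.1 -0. ]
 [ 1.  -0.1 -0. ]
 [ 1.  -0.1 -0. ]
 [ 1.  -0.1 -0. ]]
corners [[805.4 304.   18. ]
 [760.7  -8.9  18. ]
 [473.8  32.8  18. ]
 [521.2 345.   18. ]]
jar [[406.7 -11.9 110. ]]
rack cheeks [[ 643.7 -135.7   36. ]
 [ 551.8 -105.7   36. ]
 [ 533.3 -452.7   36. ]
 [ 444.5 -425.5   36. ]]
```

```bash
cat >> h.py <<'E'
def plan(targets):  # (x,y,z,yaw_y deg) -> rows in call units, chained from present pose
    o=ctrl.get_obs(); p=np.array(o["ee_pos"]); y0=R.from_rotvec(o["orientation"]).as_matrix()[:,1]
    yaw=np.degrees(np.arctan2(y0[1],y0[0]))
    print("at",p,yaw,"t",o["t"],"w",o["width"])
    for t in targets:
        a=np.radians(yaw); ty=np.array([np.cos(a),np.sin(a)]); tx=np.array([-ty[1],ty[0]])
        v=np.array(t[:3])-p; w=-((t[3]-yaw+180)%360-180)/45
        print(t,"->",np.round([v[:2]@tx/150,v[:2]@ty/150,-v[2]/150,w],3)); p=np.array(t[:3],float); yaw=t[3]
E
python3 - <<'E'
from h import *
plan([(288,405,180,28),(352,272,170,-17.5),(440,90,160,-18.4),(528,-85,155,-18.4),(578,-175,150,-18.4)])
E
```

```text
at [195.67266298 593.00028769 192.67986892] 71.733385287311 t 0.1 w 87.9003092374847
(288, 405, 180, 28) -> [-0.977 -0.997  0.085  0.972]
(352, 272, 170, -17.5) -> [-0.983 -0.04   0.067  1.011]
(440, 90, 160, -18.4) -> [-0.981  0.924  0.067  0.02 ]
(528, -85, 155, -18.4) -> [-0.922  0.925  0.033 -0.   ]
(578, -175, 150, -18.4) -> [-0.464  0.506  0.033 -0.   ]
```

```bash
python3 -m inch '[[-0.977,-0.997,0.085,0,0,0.98,-1],[-0.977,-0.997,0.085,0,0,0.98,-1],[-0.977,-0.997,0.085,0,0,0.98,-1],[-0.977,-0.997,0.085,0,0,0.98,-1],[-0.977,-0.997,0.085,0,0,0.98,-1]]' && python3 -m inch '[[-0.983,-0.04,0.067,0,0,1,-1],[-0.983,-0.04,0.067,0,0,1,-1],[-0.983,-0.04,0.067,0,0,1,-1],[-0.983,-0.04,0.067,0,0,1,-1],[-0.983,-0.04,0.067,0,0,1,-1]]'
python3 - <<'E'
from h import *
plan([(440,90,160,-18.4),(528,-85,155,-18.4),(578,-175,150,-18.4)])
E
```

```text
t: 0.72
ee_pos: [288.5, 404.2, 180.5]
orientation: [-1.63, -2.686, 0.001]
ft_force: [0.1, -0.2, 0.3]
width: 87.0
grasp_force: 0.0
t: 1.35
ee_pos: [351.5, 273.0, 170.7]
orientation: [-2.529, -1.864, -0.001]
ft_force: [-0.0, -0.6, 0.5]
width: 88.2
grasp_force: 0.0
at [351.45122875 272.98485512 170.65241396] -17.223452681368908 t 1.35 w 88.15143398639829
(440, 90, 160, -18.4) -> [-0.99   0.925  0.071  0.026]
(528, -85, 155, -18.4) -> [-0.922  0.925  0.033 -0.   ]
(578, -175, 150, -18.4) -> [-0.464  0.506  0.033 -0.   ]
```

```bash
python3 -m inch '[[-0.99,0.925,0.071,0,0,0.026,-1],[-0.99,0.925,0.071,0,0,0.026,-1],[-0.99,0.925,0.071,0,0,0.026,-1],[-0.99,0.925,0.071,0,0,0.026,-1]]' && python3 -m inch '[[-0.922,0.925,0.033,0,0,0,-1],[-0.922,0.925,0.033,0,0,0,-1],[-0.922,0.925,0.033,0,0,0,-1],[-0.922,0.925,0.033,0,0,0,-1]]' && python3 -m inch '[[-0.464,0.506,0.033,0,0,0,-1],[-0.464,0.506,0.033,0,0,0,-1],[-0.464,0.506,0.033,0,0,0,-1],[-0.464,0.506,0.033,0,0,0,-1]]'
python3 - <<'E'
from h import *
import cv2
plan([(578.2,-175.1,45,-18.4)])
o=ctrl.get_obs(); im=ctrl.get_image("wrist"); np.save("w1.npy",np.r_[o["ee_pos"],o["orientation"]])
cv2.imwrite("pics/w1.png",im[:,:,::-1])
E
```

```text
t: 1.85
ee_pos: [440.7, 87.4, 159.9]
orientation: [2.548, 1.837, 0.001]
ft_force: [-0.7, -0.2, 0.7]
width: 87.6
grasp_force: 0.0
t: 2.35
ee_pos: [528.9, -87.8, 154.8]
orientation: [2.549, 1.835, 0.001]
ft_force: [-0.4, 0.1, -0.6]
width: 88.1
grasp_force: 0.0
t: 2.85
ee_pos: [576.1, -174.2, 149.6]
orientation: [-2.546, -1.837, 0.001]
ft_force: [-0.5, 0.3, 0.1]
width: 87.9
grasp_force: 0.0
at [ 576.06302554 -174.17483543  149.56562965] -18.391427456857738 t 2.85 w 87.87436190762325
(578.2, -175.1, 45, -18.4) -> [-0.001  0.015  0.697  0.   ]
```

View pics/w1.png

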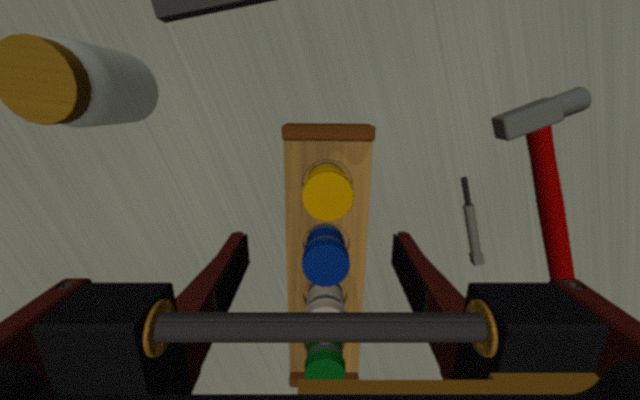

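The wrist view shows the yellow lid at (327,193) and the blue lid at (326,261). The row runs vertically, midway between the fingers.

Run:
```python
from h import *
w=np.load("w1.npy"); print(ray("wrist",[(327,193),(326,261),(325,362),(42,80)],74,(w[:3],w[3:])))
print(ray("wrist",[(42,80)],110,(w[:3],w[3:])))
```

```text
[[ 584.10138245 -172.85392074   74.        ]
 [ 560.64113916 -241.68218947   74.        ]
 [ 518.49022705 -367.09143008   74.        ]
 [ 386.4673027    -1.87975426   74.        ]]
[[415.78910325 -14.28219281 110.        ]]
```

```bash
python3 -m inch '[[0.02,0.035,0.35,0,0,0,-1],[0.02,0.035,0.35,0,0,0,-1],[0.02,0.035,0.35,0,0,0,-1]]'
python3 - <<'E'
from h import *
import cv2
o=ctrl.get_obs(); im=ctrl.get_image("wrist"); np.save("w2.npy",np.r_[o["ee_pos"],o["orientation"]])
cv2.imwrite("pics/w2.png",im[:,:,::-1]); o=ctrl.get_obs(); print(o["ee_pos"])
E
```

```text
t: 3.28
ee_pos: [582.8, -174.4, 98.6]
orientation: [2.549, 1.836, 0.0]
ft_force: [0.2, 0.3, 0.7]
width: 88.0
grasp_force: 0.0
[ 583.40070677 -174.78832826   99.23324771]
```

View pics/w2.png

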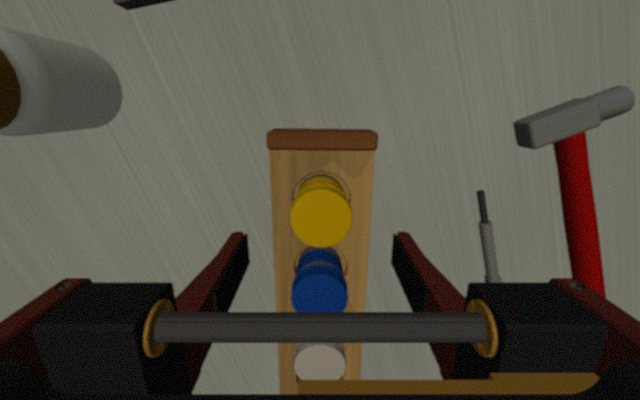

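The yellow lid is at (321,217) and now centred between the fingertips at columns 240 and 402. The blue lid is at (319,287).

Run:
```python
from h import *
w=np.load("w2.npy"); print(ray("wrist",[(321,217),(319,287),(320,362)],74,(w[:3],w[3:])))
plan([(583.5,-174,45,-18.4)])
```

```text
[[ 584.07690051 -175.28015507   74.        ]
 [ 562.15745054 -235.61146082   74.        ]
 [ 536.93123027 -313.68838906   74.        ]]
at [ 583.40070677 -174.78832826   99.23324771] -18.48036182901455 t 3.325 w 87.95514121902055
(583.5, -174, 45, -18.4) -> [ 0.005 -0.001  0.362 -0.002]
```

```bash
python3 -m inch '[[0.003,0,0.2,0,0,0,-1],[0.003,0,0.36,0,0,0,-1],[0.003,0,0.36,0,0,0,-1],[0.003,0,0.36,0,0,0,1],[0.003,0,0.36,0,0,0,1],[0.003,0,0.36,0,0,0,1],[0.003,0,0.36,0,0,0,1],[0.003,0,0.36,0,0,0,1]]'; python3 -c "
from h import *
plan([(585,-174,165,-18.4),(637,20,165,-18.4),(548,147.5,165,-18.4)])"
```

```text
t: 4.32
ee_pos: [583.8, -175.1, 44.7]
orientation: [2.549, 1.834, 0.002]
ft_force: [-2.8, -1.7, 15.9]
width: 41.4
grasp_force: 7.8
at [ 583.76871238 -175.13901809   44.6724667 ] -18.52989782419807 t 4.325 w 41.41668929874084
(585, -174, 165, -18.4) -> [ 0.01   0.005 -0.802 -0.003]
(637, 20, 165, -18.4) -> [ 1.337 -0.079 -0.    -0.   ]
(548, 147.5, 165, -18.4) -> [ 0.619 -0.831 -0.    -0.   ]
```

Run:
```python
from h import *
import cv2
a=ctrl.get_image("wrist")[150:350,200:450]; b=ctrl.get_image("side")[190:360,330:490]
cv2.imwrite("pics/g1.png",np.hstack([cv2.resize(a,(500,400)),cv2.resize(b,(300,319))] if 0 else [cv2.resize(a,(400,400)),cv2.resize(b,(400,400))])[:,:,::-1])
o=ctrl.get_obs(); print(o["width"],o["grasp_force"],o["ft_force"],o["ee_pos"])
```

```text
33.24024317497702 12.884860116464552 [-11.83992561   3.77402222  25.20018812] [ 582.26233357 -174.55945698   45.02757135]
```

View pics/g1.png

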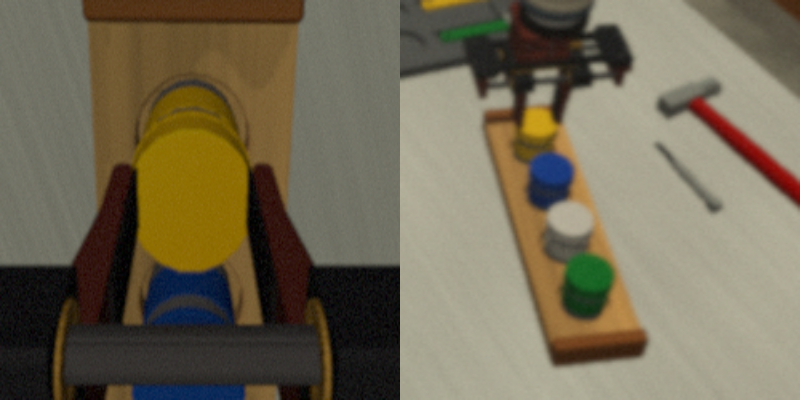

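The fingers closed on the +y edge of the yellow lid: the width is below 46 mm and the side view shows them behind the pot. I'll open, rise and re-measure.

```bash
python3 -m inch '[[0,0,0,0,0,0,-1],[0,0,0,0,0,0,-1],[0,0,0,0,0,0,-1],[0,0,0,0,0,0,-1],[0,0,-0.4,0,0,0,-1],[0,0,-0.6,0,0,0,-1],[0,0,-0.6,0,0,0,-1],[0,0,-0.6,0,0,0,-1]]'
python3 - <<'E'
from h import *
import cv2
o=ctrl.get_obs();np.save("w3.npy",np.r_[o["ee_pos"],o["orientation"]])
A=ctrl.get_image("wrist");B=ctrl.get_image("side");C=ctrl.get_image("top")
for n,i in(("w3",A),("s3",B),("t3",C)): cv2.imwrite(f"pics/{n}.png",i[:,:,::-1])
f=lambda i:cv2.resize(i,(400,300))
cv2.imwrite("pics/m3.png",np.vstack([np.hstack([cv2.resize(A[100:400,150:550],(400,300)),f(B[200:350,350:550])]),np.hstack([f(C[150:300,380:580]),f(B[30:180,350:550])])])[:,:,::-1])
print(o["ee_pos"],o["qpos"],o["width"])
E
```

```text
t: 5.42
ee_pos: [581.9, -174.5, 132.3]
orientation: [-2.549, -1.834, 0.002]
ft_force: [0.5, -0.3, -0.3]
width: 88.1
grasp_force: 0.0
[ 581.92382717 -174.46511289  132.32559212] [-3.10864918e-01  4.72356607e-01  1.71202778e+00 -9.87933417e-06
  9.59061826e-01  1.26671062e-02] 88.13678984475972
```

View pics/m3.png

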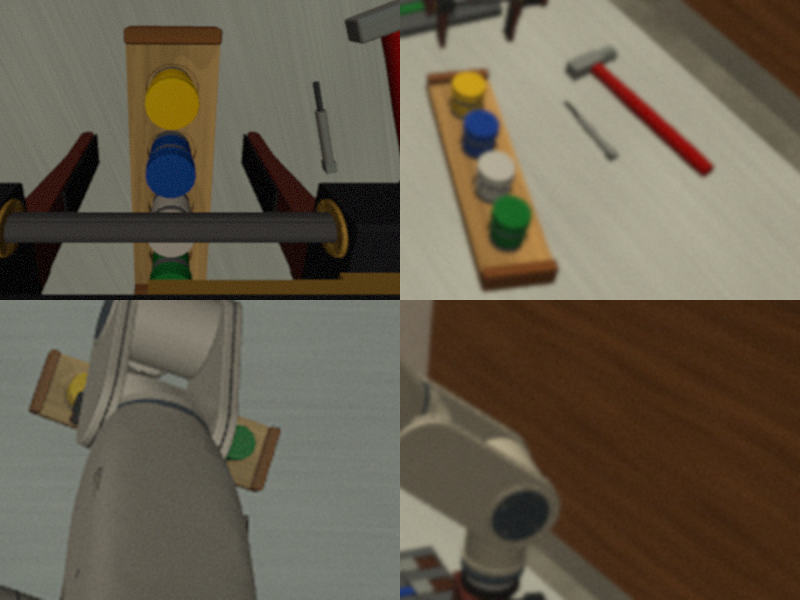

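The pots are all upright and yellow is back in its recess. The side view shows fingertips at about (370,220) and (407,218) and the yellow lid at (384,242). I'll compare these with the kinematics.

Run:
```python
from h import *
np.set_printoptions(precision=1,suppress=True)
w=np.load("w3.npy")
print("side tips",ray("side",[(370,222),(407,219)],132))
print("side lids", ray("side",[(384,242),(390,262),(398,281),(405.5,304)],74))
def proj(n,X,pose):
    p=ctrl.camera_params(n); f=200/np.tan(np.radians(p["vfov"]/2))
    T=p["tool_from_camera"]; c=np.linalg.inv(T)@np.r_[X,1]
    return p["cx"]+f*c[0]/-c[2], p["cy"]-f*c[1]/-c[2]
for y in(-44,0,44): 
  for z in(0,-40): print("tip proj",y,z,proj("wrist",[0,y,z],None))
P=(w[:3],w[3:]); print("wrist lid",ray("wrist",[(322,205),(322,272)],74,P), "cheek",ray("wrist",[(323,134)],36,P))
```

```text
side tips [[ 553.4 -135.4  132. ]
 [ 656.8 -171.7  132. ]]
side lids [[ 582.  -176.3   74. ]
 [ 555.6 -247.9   74. ]
 [ 538.2 -312.7   74. ]
 [ 514.1 -381.8   74. ]]
tip proj -44 0 (np.float64(256.8247913814382), np.float64(229.31131035986817))
tip proj -44 -40 (np.float64(242.71855478932056), np.float64(257.63541540911575))
tip proj 0 0 (np.float64(319.053042329095), np.float64(229.25749703903267))
tip proj 0 -40 (np.float64(318.8808164941447), np.float64(257.56932021286286))
tip proj 44 0 (np.float64(381.2804595938092), np.float64(229.2036844391438))
tip proj 44 -40 (np.float64(395.0418293667902), np.float64(257.5032261003726))
wrist lid [[ 583.5 -177.4   74. ]
 [ 561.7 -242.6   74. ]] cheek [[ 603.2 -121.9   36. ]]
```

Run:
```python
import cv2,numpy as np
s=cv2.imread("pics/s3.png");w=cv2.imread("pics/w3.png")
f=lambda i:cv2.resize(i,(400,400),interpolation=cv2.INTER_CUBIC)
cv2.imwrite("pics/m4.png",np.hstack([f(s[160:260,340:440]),f(w[150:290,250:390])])*1)
```

```text
(no output)
```

View pics/m4.png

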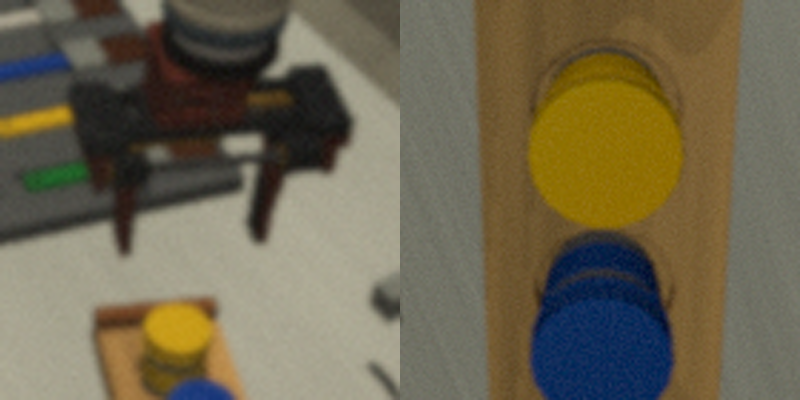

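Run:
```python
from h import *
np.set_printoptions(precision=1,suppress=True)
w=np.load("w3.npy");P=(w[:3],w[3:])
for z in(74,46): 
    r=ray("wrist",[(322.1,203.5),(320.7,273)],z,P); print(z,r,np.linalg.norm(r[0]-r[1]))
print("side tips",[ray("side",[(371.2,223),(405,220)],z).mean(0) for z in(132,150,160)])
print("side lid",ray("side",[(384.5,242)],74))
plan([(582,-176,30,-18.4)])
```

```text
74 [[ 584.  -176.    74. ]
 [ 560.1 -243.3   74. ]] 71.35844844665921
46 [[ 581.1 -185.2   46. ]
 [ 554.6 -260.    46. ]] 79.36465947324811
side tips [array([ 601.7, -156.5,  132. ]), array([ 589.7, -171.2,  150. ]), array([ 583. , -179.4,  160. ])]
side lid [[ 583.3 -176.9   74. ]]
at [ 581.7 -174.4  131.8] -18.53829672273601 t 5.575 w 87.57311177564765
(582, -176, 30, -18.4) -> [-0.   0.   0.7 -0. ]
```

Two things suggest the real fingertips end about 25 mm behind the reported TCP. The side view puts them there, and the fingers slid over the lid top with an upward force. A reported z of 30 clears the board whether or not that is right, so I'll go there watching the force, then close.

```bash
python3 -m inch '[[-0.013,0.003,0.3,0,0,0,-1],[-0.013,0.003,0.55,0,0,0,-1],[-0.013,0.003,0.62,0,0,0,-1],[-0.013,0.003,0.67,0,0,0,-1],[-0.013,0.003,0.67,0,0,0,-1]]' && python3 -m inch '[[0,0,0,0,0,0,1],[0,0,0,0,0,0,1],[0,0,0,0,0,0,1],[0,0,0,0,0,0,1],[0,0,0,0,0,0,1],[0,0,0,0,0,0,1],[0,0,0,0,0,0,1]]'
```

```text
t: 6.2
ee_pos: [583.1, -176.8, 33.4]
orientation: [2.55, 1.835, 0.001]
ft_force: [0.3, -0.5, -0.4]
width: 87.8
grasp_force: 0.0
t: 7.08
ee_pos: [582.7, -176.8, 33.2]
orientation: [2.55, 1.835, 0.0]
ft_force: [-1.6, 0.6, 3.3]
width: 49.1
grasp_force: 30.0
```

Solid grip: 49.1 mm, 30 N. I'll lift, head for the yellow well, and crop the station from the side view to refine the well positions.

```bash
python3 -m inch '[[0,0,-0.1,0,0,0,1],[0,0,-0.3,0,0,0,1],[0,0,-0.6,0,0,0,1],[0,0,-0.78,0,0,0,1],[0,0,-0.78,0,0,0,1]]'
python3 - <<'E'
from h import *
import cv2
plan([(612,-85,150,-18.4),(570,45,150,-18.4),(546,146,150,-18.4)])
s=cv2.imread("pics/side0.png")[145:230,285:410]
cv2.imwrite("pics/m5.png",cv2.resize(s,None,fx=6,fy=6,interpolation=cv2.INTER_CUBIC))
E
```

```text
t: 7.7
ee_pos: [584.2, -177.3, 152.8]
orientation: [2.547, 1.832, 0.005]
ft_force: [0.4, -0.3, -2.0]
width: 48.8
grasp_force: 30.0
at [ 584.2338328  -177.26470445  152.75614359] -18.535500914961446 t 7.7 w 48.80692331082086
(612, -85, 150, -18.4) -> [ 0.642 -0.02   0.018 -0.003]
(570, 45, 150, -18.4) -> [ 0.734 -0.539 -0.    -0.   ]
(546, 146, 150, -18.4) -> [ 0.588 -0.364 -0.    -0.   ]
```

View pics/m5.png

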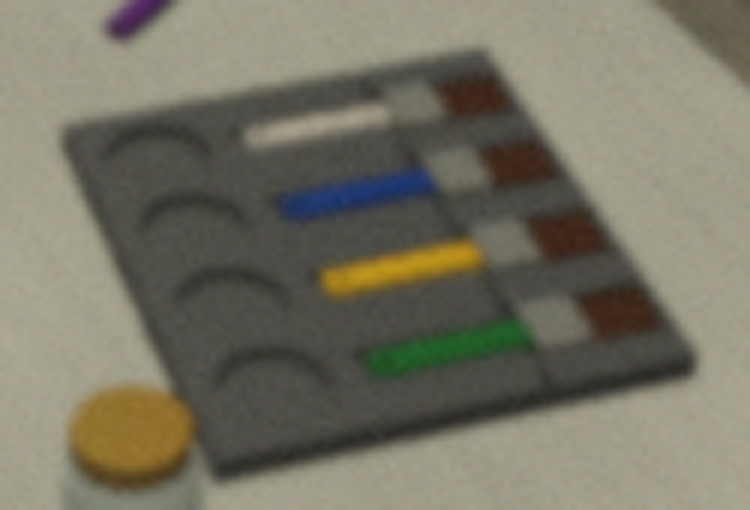

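The side crop shows handle ends at white (250,135), blue (288,206), yellow (328,281) and green (375,362), each with its well to its left.

```bash
python3 -m inch '[[0.32,-0.01,0.01,0,0,0,1],[0.642,-0.02,0.018,0,0,0,1],[0.642,-0.02,0.018,0,0,0,1]]' >/dev/null
python3 - <<'E'
from h import *
np.set_printoptions(precision=1,suppress=True)
c=lambda a:(np.array(a)+.5)/6-.5+[285,145]
H=ray("side",c([(250,135),(288,206),(328,281),(375,362)]),20)
B=ray("side",c([(507,94),(552,158),(603,234),(658,312)]),18)
C=ray("side",c([(68,130),(485,50),(693,355),(220,462)]),18)
print(C)
d=B-H;print(np.linalg.norm(d,axis=1)); d/=np.linalg.norm(d,axis=1)[:,None]
W=(H+B)/2-145*d; print(W); F,a,e=row(W); print(F,a)
# well edges (same-rim leftmost/rightmost)
print("jar",ray("side",c([(132,430)]),110))
# far rim points
print(ray("side",c([(156,124),(193,195),(233,269),(276,347)]),18))
plan([(570,45,150,-18.4),(546,146,150,-18.4)])
E
```

```text
[[528.  343.2  18. ]
 [811.8 304.2  18. ]
 [762.9  -7.9  18. ]
 [480.7  31.8  18. ]]
[173.6 174.7 174.6 173.9]
[[570.9 296.3  20.7]
 [559.5 220.7  20.7]
 [548.1 149.2  20.7]
 [538.   75.   20.7]]
[[570.6 295.1]
 [559.6 221.9]
 [548.7 148.7]
 [537.7  75.5]] -98.51731509260696
jar [[408.6 -12.7 110. ]]
[[580.9 324.8  18. ]
 [570.2 249.1  18. ]
 [560.5 175.1  18. ]
 [551.5 102.1  18. ]]
at [610.  -81.7 145.6] -18.332062089762534 t 8.075 w 49.391919627811596
(570, 45, 150, -18.4) -> [ 0.7 -0.5 -0.   0. ]
(546, 146, 150, -18.4) -> [ 0.6 -0.4 -0.  -0. ]
```

```bash
python3 -m inch '[[0.35,-0.25,-0.03,0,0,0,1],[0.7,-0.5,-0.03,0,0,0,1],[0.7,-0.5,-0.03,0,0,0,1],[0.7,-0.5,-0.03,0,0,0,1]]' && python3 -m inch '[[0.3,-0.2,0,0,0,0,1],[0.6,-0.36,0,0,0,0,1],[0.6,-0.36,0,0,0,0,1],[0.6,-0.36,0,0,0,0,1]]'
python3 - <<'E'
from h import *
import cv2
plan([(547.5,147.5,45,-18.4)])
A=ctrl.get_image("wrist");B=ctrl.get_image("side")
f=lambda i:cv2.resize(i,(400,400),interpolation=cv2.INTER_CUBIC)
cv2.imwrite("pics/m6.png",np.hstack([f(A[:,120:520]),f(B[110:250,270:410])])[:,:,::-1])
E
```

```text
t: 8.57
ee_pos: [572.3, 38.4, 151.2]
orientation: [-2.549, -1.836, 0.002]
ft_force: [-0.5, -0.5, -1.0]
width: 49.2
grasp_force: 30.0
t: 9.07
ee_pos: [550.6, 139.9, 151.5]
orientation: [2.551, 1.833, -0.001]
ft_force: [-0.0, -0.5, -1.8]
width: 48.8
grasp_force: 30.0
at [550.55516985 139.90965596 151.49998783] -18.58289575750272 t 9.075 w 48.81249281383497
(547.5, 147.5, 45, -18.4) -> [ 0.041 -0.035  0.71  -0.004]
```

View pics/m6.png

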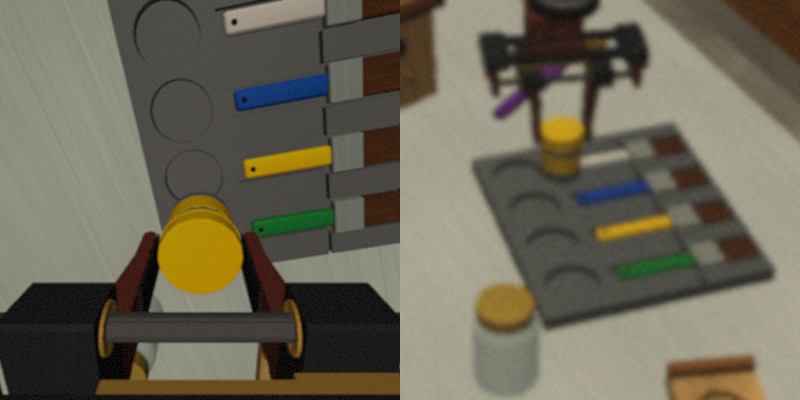

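The pot is held upright by its lid. In the wrist view its lid is at (320,253), with well centres at yellow (314,174), blue (301,110) and white (287,33).

Run:
```python
from h import *
np.set_printoptions(precision=1,suppress=True)
o=ctrl.get_obs(); P=(np.array(o["ee_pos"]),o["orientation"])
for z in (18,3): 
    r=ray("wrist",[(287,33),(301,110),(314,174)],z,P); print(z,r,np.linalg.norm(np.diff(r,axis=0),axis=1))
print("heldlid",ray("wrist",[(320,253)],P[0][2]+40.7,P))
plan([(547.5,148,45,-18.4)])
```

```text
18 [[568.7 292.2  18. ]
 [557.1 219.5  18. ]
 [547.5 149.6  18. ]] [73.6 70.6]
3 [[568.3 295.5   3. ]
 [556.2 219.5   3. ]
 [546.1 146.3   3. ]] [76.9 73.9]
heldlid [[552.2 142.6 192.3]]
at [550.6 139.6 151.6] -18.651269393214026 t 9.175 w 49.376789391418136
(547.5, 148, 45, -18.4) -> [ 0.  -0.   0.7 -0. ]
```

```bash
python3 -m inch '[[0.039,-0.038,0.1,0,0,0,1],[0.039,-0.038,0.4,0,0,0,1],[0.039,-0.038,0.65,0,0,0,1],[0.039,-0.038,0.76,0,0,0,1],[0.039,-0.038,0.76,0,0,0,1],[0.039,-0.038,0.76,0,0,0,1]]'
```

```text
t: 9.93
ee_pos: [547.5, 148.9, 38.8]
orientation: [2.55, 1.834, 0.003]
ft_force: [0.0, -0.6, -1.4]
width: 49.2
grasp_force: 30.0
```

Now 9.5 mm to go, done gently in small steps.

```bash
python3 -m inch '[[0,0,0.02,0,0,0,1],[0,0,0.035,0,0,0,1],[0,0,0.045,0,0,0,1],[0,0,0.05,0,0,0,1],[0,0,0.05,0,0,0,1]]'; python3 -m inch '[[0,0,0.006,0,0,0,1],[0,0,0.01,0,0,0,1],[0,0,0.01,0,0,0,1]]'
```

```text
t: 10.55
ee_pos: [546.5, 148.8, 30.3]
orientation: [-2.55, -1.835, 0.0]
ft_force: [0.9, 0.2, -0.9]
width: 49.1
grasp_force: 30.0
t: 10.92
ee_pos: [546.6, 148.8, 29.2]
orientation: [2.55, 1.835, 0.0]
ft_force: [-1.3, -0.1, 6.1]
width: 48.8
grasp_force: 30.0
```

```bash
python3 -m inch '[[0,0,0,0,0,0,-1],[0,0,0,0,0,0,-1],[0,0,0,0,0,0,-1],[0,0,0,0,0,0,-1],[0,0,-0.2,0,0,0,-1],[0,0,-0.5,0,0,0,-1],[0,0,-0.75,0,0,0,-1],[0,0,-0.75,0,0,0,-1]]'
python3 - <<'E'
from h import *
import cv2
A=ctrl.get_image("wrist");B=ctrl.get_image("side")
f=lambda i:cv2.resize(i,(400,400),interpolation=cv2.INTER_CUBIC)
cv2.imwrite("pics/m7.png",np.hstack([f(A[:,120:520]),f(B[110:250,270:410])])[:,:,::-1])
plan([(559,-246,145,-18.4)])
E
```

```text
t: 11.92
ee_pos: [548.7, 149.3, 144.3]
orientation: [2.548, 1.833, 0.009]
ft_force: [-0.2, -0.2, 0.3]
width: 87.8
grasp_force: 0.0
at [546.31587587 148.69904864 141.17417035] -18.53249419854323 t 12.025 w 88.36108907372535
(559, -246, 145, -18.4) -> [-2.468  0.917 -0.026 -0.003]
```

View pics/m7.png

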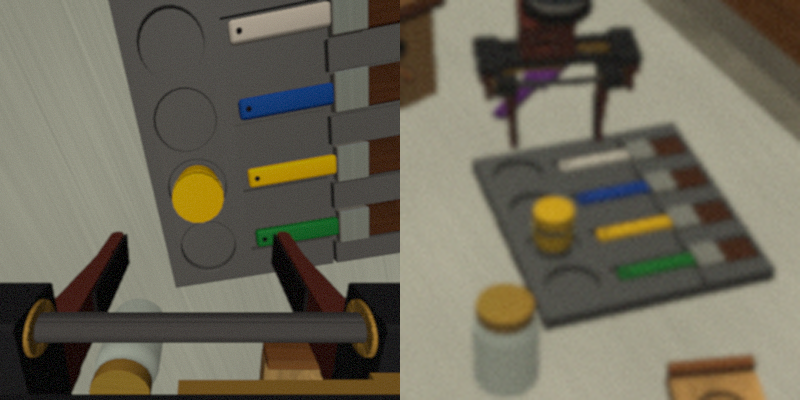

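Yellow stands upright, centred in its well: (318,194) in the wrist view, in line with the yellow brush. Next is blue.

```bash
python3 -m inch '[[-0.41,0.153,-0.02,0,0,0,-1],[-0.823,0.306,-0.02,0,0,0,-1],[-0.823,0.306,-0.02,0,0,0,-1]]' >/dev/null && python3 -m inch '[[-0.41,0.153,0,0,0,0,-1],[-0.823,0.306,0,0,0,0,-1],[-0.823,0.306,0,0,0,0,-1]]' >/dev/null && python3 -m inch '[[-0.41,0.153,0,0,0,0,-1],[-0.823,0.306,0,0,0,0,-1],[-0.823,0.306,0,0,0,0,-1],[-0.823,0.306,0,0,0,0,-1],[-0.823,0.306,0,0,0,0,-1]]' && python3 -c "
from h import *
plan([(559,-246,33.3,-18.4)])"
```

```text
t: 13.4
ee_pos: [559.2, -243.9, 143.8]
orientation: [-2.547, -1.836, 0.001]
ft_force: [0.1, 0.8, 1.0]
width: 87.6
grasp_force: 0.0
at [ 559.23886163 -243.86611548  143.81813559] -18.429059439481424 t 13.4 w 87.63409500483874
(559, -246, 33.3, -18.4) -> [-0.014  0.003  0.737 -0.001]
```

```bash
python3 -m inch '[[-0.012,0.003,0.3,0,0,0,-1],[-0.012,0.003,0.6,0,0,0,-1],[-0.012,0.003,0.7,0,0,0,-1],[-0.012,0.003,0.737,0,0,0,-1],[-0.012,0.003,0.737,0,0,0,-1],[-0.012,0.003,0.737,0,0,0,-1]]' && python3 -m inch '[[0,0,0,0,0,0,1],[0,0,0,0,0,0,1],[0,0,0,0,0,0,1],[0,0,0,0,0,0,1],[0,0,0,0,0,0,1],[0,0,0,0,0,0,1],[0,0,0,0,0,0,1]]'
```

```text
t: 14.15
ee_pos: [560.3, -248.4, 35.3]
orientation: [2.548, 1.834, 0.002]
ft_force: [0.5, -0.2, 0.3]
width: 87.9
grasp_force: 0.0
t: 15.02
ee_pos: [559.1, -247.9, 33.8]
orientation: [-2.55, -1.835, 0.0]
ft_force: [-2.2, -0.3, 1.3]
width: 49.3
grasp_force: 30.0
```

```bash
python3 -m inch '[[0,0,-0.1,0,0,0,1],[0,0,-0.4,0,0,0,1],[0,0,-0.77,0,0,0,1],[0,0,-0.77,0,0,0,1],[0,0,-0.77,0,0,0,1]]' && python3 -m inch '[[0.37,-0.125,0,0,0,0,1],[0.74,-0.25,0,0,0,0,1],[0.74,-0.25,0,0,0,0,1]]' >/dev/null && python3 -m inch '[[0.37,-0.125,0,0,0,0,1],[0.74,-0.25,0,0,0,0,1],[0.74,-0.25,0,0,0,0,1]]' >/dev/null && python3 -m inch '[[0.37,-0.125,0,0,0,0,1],[0.74,-0.25,0,0,0,0,1],[0.74,-0.25,0,0,0,0,1]]' >/dev/null && python3 -m inch '[[0.37,-0.125,0,0,0,0,1],[0.74,-0.25,0,0,0,0,1],[0.74,-0.25,0,0,0,0,1],[0.74,-0.25,0,0,0,0,1],[0.74,-0.25,0,0,0,0,1]]' && python3 -c "
from h import *
plan([(557,219.5,39,-18.4)])"
```

```text
t: 15.65
ee_pos: [558.9, -247.8, 149.5]
orientation: [2.55, 1.835, 0.0]
ft_force: [-0.2, -0.3, -1.9]
width: 49.1
grasp_force: 30.0
t: 17.4
ee_pos: [558.2, 218.5, 148.9]
orientation: [2.552, 1.832, -0.002]
ft_force: [0.2, -0.0, -1.7]
width: 48.8
grasp_force: 30.0
at [558.24148759 218.45664884 148.88828464] -18.655742093244832 t 17.4 w 48.81911554583634
(557, 219.5, 39, -18.4) -> [ 0.004 -0.01   0.733 -0.006]
```

```bash
python3 -m inch '[[0.004,-0.008,0.1,0,0,-0.006,1],[0.004,-0.008,0.4,0,0,-0.006,1],[0.004,-0.008,0.65,0,0,-0.006,1],[0.004,-0.008,0.735,0,0,-0.006,1],[0.004,-0.008,0.735,0,0,-0.006,1],[0.004,-0.008,0.735,0,0,-0.006,1]]' && python3 -m inch '[[0,0,0.02,0,0,0,1],[0,0,0.035,0,0,0,1],[0,0,0.045,0,0,0,1],[0,0,0.05,0,0,0,1],[0,0,0.05,0,0,0,1]]'
```

```text
t: 18.15
ee_pos: [558.3, 221.9, 40.3]
orientation: [2.546, 1.84, 0.003]
ft_force: [0.6, 0.3, -0.9]
width: 49.0
grasp_force: 30.0
t: 18.77
ee_pos: [557.2, 221.6, 31.5]
orientation: [-2.546, -1.841, 0.0]
ft_force: [0.9, 0.4, -1.8]
width: 49.0
grasp_force: 30.0
```

```bash
python3 -m inch '[[0,0,0.006,0,0,0,1],[0,0,0.012,0,0,0,1],[0,0,0.012,0,0,0,1]]'
```

```text
t: 19.15
ee_pos: [557.2, 221.6, 29.8]
orientation: [2.546, 1.841, 0.0]
ft_force: [-0.5, 0.4, 0.1]
width: 49.2
grasp_force: 30.0
```

```bash
python3 -m inch '[[0,0,0.004,0,0,0,1],[0,0,0.008,0,0,0,1],[0,0,0.008,0,0,0,1]]'
```

```text
t: 19.52
ee_pos: [557.3, 221.8, 29.7]
orientation: [-2.546, -1.841, -0.001]
ft_force: [-3.8, -1.0, 9.2]
width: 49.0
grasp_force: 30.0
```

```bash
python3 -m inch '[[0,0,0,0,0,0,-1],[0,0,0,0,0,0,-1],[0,0,0,0,0,0,-1],[0,0,0,0,0,0,-1],[0,0,-0.2,0,0,0,-1],[0,0,-0.5,0,0,0,-1],[0,0,-0.77,0,0,0,-1],[0,0,-0.77,0,0,0,-1]]' && python3 -m inch '[[-0.43,0.125,0,0,0,0.006,-1],[-0.861,0.25,0,0,0,0.006,-1],[-0.861,0.25,0,0,0,0.006,-1]]' >/dev/null && python3 -m inch '[[-0.43,0.125,0,0,0,0,-1],[-0.861,0.25,0,0,0,0,-1],[-0.861,0.25,0,0,0,0,-1]]' >/dev/null && python3 -m inch '[[-0.43,0.125,0,0,0,0,-1],[-0.861,0.25,0,0,0,0,-1],[-0.861,0.25,0,0,0,0,-1]]' >/dev/null && python3 -m inch '[[-0.43,0.125,0,0,0,0,-1],[-0.861,0.25,0,0,0,0,-1],[-0.861,0.25,0,0,0,0,-1],[-0.861,0.25,0,0,0,0,-1],[-0.861,0.25,0,0,0,0,-1]]' && python3 -c "
from h import *
plan([(536.5,-315.5,33.3,-18.4)])"
```

```text
t: 20.52
ee_pos: [559.5, 222.5, 147.4]
orientation: [2.544, 1.84, 0.01]
ft_force: [-0.6, 0.5, -0.4]
width: 88.2
grasp_force: 0.0
t: 22.28
ee_pos: [536.0, -313.6, 143.7]
orientation: [-2.547, -1.836, 0.0]
ft_force: [-0.1, 0.1, 0.5]
width: 88.2
grasp_force: 0.0
at [ 536.03548108 -313.55045838  143.66672927] -18.429879313034508 t 22.275 w 88.17866428595345
(536.5, -315.5, 33.3, -18.4) -> [-0.011  0.007  0.736 -0.001]
```

```bash
python3 -m inch '[[0,0.005,0.3,0,0,0,-1],[0,0.005,0.6,0,0,0,-1],[0,0.005,0.7,0,0,0,-1],[0,0.005,0.737,0,0,0,-1],[0,0.005,0.737,0,0,0,-1],[0,0.005,0.737,0,0,0,-1]]' && python3 -m inch '[[0,0,0,0,0,0,1],[0,0,0,0,0,0,1],[0,0,0,0,0,0,1],[0,0,0,0,0,0,1],[0,0,0,0,0,0,1],[0,0,0,0,0,0,1],[0,0,0,0,0,0,1]]'
```

```text
t: 23.02
ee_pos: [537.5, -316.6, 35.0]
orientation: [2.548, 1.833, 0.001]
ft_force: [0.9, -0.4, -1.2]
width: 87.6
grasp_force: 0.0
t: 23.9
ee_pos: [536.5, -316.1, 33.5]
orientation: [-2.55, -1.835, 0.0]
ft_force: [-0.0, 0.4, 0.9]
width: 49.3
grasp_force: 30.0
```

```bash
python3 -m inch '[[0,0,-0.1,0,0,0,1],[0,0,-0.4,0,0,0,1],[0,0,-0.77,0,0,0,1],[0,0,-0.77,0,0,0,1],[0,0,-0.77,0,0,0,1]]' && python3 -m inch '[[0.39,-0.108,0,0,0,0,1],[0.784,-0.216,0,0,0,0,1],[0.784,-0.216,0,0,0,0,1]]' >/dev/null && python3 -m inch '[[0.39,-0.108,0,0,0,0,1],[0.784,-0.216,0,0,0,0,1],[0.784,-0.216,0,0,0,0,1]]' >/dev/null && python3 -m inch '[[0.39,-0.108,0,0,0,0,1],[0.784,-0.216,0,0,0,0,1],[0.784,-0.216,0,0,0,0,1]]' >/dev/null && python3 -m inch '[[0.39,-0.108,0,0,0,0,1],[0.784,-0.216,0,0,0,0,1],[0.784,-0.216,0,0,0,0,1]]' >/dev/null && python3 -m inch '[[0.39,-0.108,0,0,0,0,1],[0.784,-0.216,0,0,0,0,1],[0.784,-0.216,0,0,0,0,1],[0.784,-0.216,0,0,0,0,1],[0.784,-0.216,0,0,0,0,1],[0.784,-0.216,0,0,0,0,1]]' && python3 -c "
from h import *
plan([(568.5,293,39,-18.4)])"
```

```text
t: 24.52
ee_pos: [536.3, -316.0, 149.3]
orientation: [2.55, 1.835, 0.0]
ft_force: [0.7, 0.4, -0.5]
width: 49.2
grasp_force: 30.0
t: 26.78
ee_pos: [570.1, 291.2, 149.0]
orientation: [2.552, 1.832, -0.001]
ft_force: [0.4, -0.6, -0.9]
width: 49.0
grasp_force: 30.0
at [570.13834376 291.16003448 148.98346353] -18.645538181407332 t 26.775 w 48.98532779919308
(568.5, 293, 39, -18.4) -> [ 0.008 -0.014  0.733 -0.005]
```

```bash
python3 -m inch '[[0.003,-0.01,0.1,0,0,-0.003,1],[0.003,-0.01,0.4,0,0,-0.003,1],[0.003,-0.01,0.65,0,0,-0.003,1],[0.003,-0.01,0.735,0,0,-0.003,1],[0.003,-0.01,0.735,0,0,-0.003,1],[0.003,-0.01,0.735,0,0,-0.003,1]]' && python3 -m inch '[[0,0,0.02,0,0,0,1],[0,0,0.035,0,0,0,1],[0,0,0.05,0,0,0,1],[0,0,0.06,0,0,0,1],[0,0,0.06,0,0,0,1],[0,0,0.06,0,0,0,1]]'
```

```text
t: 27.52
ee_pos: [569.7, 294.3, 40.1]
orientation: [2.548, 1.837, 0.004]
ft_force: [-0.5, 0.1, -1.2]
width: 49.5
grasp_force: 30.0
t: 28.28
ee_pos: [568.6, 293.8, 29.7]
orientation: [-2.548, -1.838, 0.0]
ft_force: [-1.0, -0.0, -1.2]
width: 49.2
grasp_force: 30.0
```

```bash
python3 -m inch '[[0,0,0.003,0,0,0,1],[0,0,0.007,0,0,0,1],[0,0,0.007,0,0,0,1]]'
```

```text
t: 28.65
ee_pos: [568.7, 294.0, 29.4]
orientation: [-2.548, -1.838, -0.001]
ft_force: [-1.9, -0.1, 5.6]
width: 48.4
grasp_force: 30.0
```

```bash
python3 -m inch '[[0,0,0,0,0,0,-1],[0,0,0,0,0,0,-1],[0,0,0,0,0,0,-1],[0,0,0,0,0,0,-1],[0,0,-0.2,0,0,0,-1],[0,0,-0.5,0,0,0,-1],[0,0,-0.77,0,0,0,-1],[0,0,-0.77,0,0,0,-1]]' && python3 -m inch '[[-0.44,0.108,0,0,0,0.003,-1],[-0.882,0.216,0,0,0,0.003,-1],[-0.882,0.216,0,0,0,0.003,-1]]' >/dev/null && python3 -m inch '[[-0.44,0.108,0,0,0,0,-1],[-0.882,0.216,0,0,0,0,-1],[-0.882,0.216,0,0,0,0,-1]]' >/dev/null && python3 -m inch '[[-0.44,0.108,0,0,0,0,-1],[-0.882,0.216,0,0,0,0,-1],[-0.882,0.216,0,0,0,0,-1]]' >/dev/null && python3 -m inch '[[-0.44,0.108,0,0,0,0,-1],[-0.882,0.216,0,0,0,0,-1],[-0.882,0.216,0,0,0,0,-1]]' >/dev/null && python3 -m inch '[[-0.44,0.108,0,0,0,0,-1],[-0.882,0.216,0,0,0,0,-1],[-0.882,0.216,0,0,0,0,-1],[-0.882,0.216,0,0,0,0,-1],[-0.882,0.216,0,0,0,0,-1]]' && python3 -c "
from h import *
plan([(513,-385,33.3,-18.4)])"
```

```text
t: 29.65
ee_pos: [570.9, 294.8, 147.9]
orientation: [2.547, 1.837, 0.011]
ft_force: [0.4, 0.4, -0.6]
width: 87.6
grasp_force: 0.0
t: 31.78
ee_pos: [512.7, -382.5, 143.8]
orientation: [-2.547, -1.836, -0.0]
ft_force: [-0.3, 0.1, 0.8]
width: 87.8
grasp_force: 0.0
at [ 512.67386194 -382.5143479   143.82789911] -18.428320015291323 t 31.775 w 87.81351201941123
(513, -385, 33.3, -18.4) -> [-0.015  0.007  0.737 -0.001]
```

```bash
python3 -m inch '[[-0.002,0.004,0.3,0,0,0,-1],[-0.002,0.004,0.6,0,0,0,-1],[-0.002,0.004,0.7,0,0,0,-1],[-0.002,0.004,0.737,0,0,0,-1],[-0.002,0.004,0.737,0,0,0,-1],[-0.002,0.004,0.737,0,0,0,-1]]' && python3 -m inch '[[0,0,0,0,0,0,1],[0,0,0,0,0,0,1],[0,0,0,0,0,0,1],[0,0,0,0,0,0,1],[0,0,0,0,0,0,1],[0,0,0,0,0,0,1],[0,0,0,0,0,0,1]]'
```

```text
t: 32.52
ee_pos: [513.6, -386.0, 35.2]
orientation: [2.548, 1.833, 0.001]
ft_force: [0.1, 0.3, 1.2]
width: 87.6
grasp_force: 0.0
t: 33.4
ee_pos: [512.6, -385.4, 33.6]
orientation: [-2.55, -1.835, 0.0]
ft_force: [-0.4, 0.9, 0.8]
width: 49.3
grasp_force: 30.0
```

```bash
python3 -m inch '[[0,0,-0.1,0,0,0,1],[0,0,-0.4,0,0,0,1],[0,0,-0.77,0,0,0,1],[0,0,-0.77,0,0,0,1],[0,0,-0.77,0,0,0,1]]' && python3 -m inch '[[0.37,-0.102,0,0,0,0,1],[0.739,-0.205,0,0,0,0,1],[0.739,-0.205,0,0,0,0,1]]' >/dev/null && python3 -m inch '[[0.37,-0.102,0,0,0,0,1],[0.739,-0.205,0,0,0,0,1],[0.739,-0.205,0,0,0,0,1]]' >/dev/null && python3 -m inch '[[0.37,-0.102,0,0,0,0,1],[0.739,-0.205,0,0,0,0,1],[0.739,-0.205,0,0,0,0,1]]' >/dev/null && python3 -m inch '[[0.37,-0.102,0,0,0,0,1],[0.739,-0.205,0,0,0,0,1],[0.739,-0.205,0,0,0,0,1],[0.739,-0.205,0,0,0,0,1],[0.739,-0.205,0,0,0,0,1],[0.739,-0.205,0,0,0,0,1]]' && python3 -c "
from h import *
plan([(536,74,39,-18.4)])"
```

```text
t: 34.02
ee_pos: [512.4, -385.2, 149.3]
orientation: [2.55, 1.835, 0.0]
ft_force: [-0.7, 0.1, -2.0]
width: 49.4
grasp_force: 30.0
t: 35.9
ee_pos: [537.1, 72.7, 149.0]
orientation: [2.552, 1.832, -0.0]
ft_force: [-0.2, -0.4, -0.7]
width: 48.7
grasp_force: 30.0
at [537.09540657  72.66412779 149.04875625] -18.647293940059658 t 35.9 w 48.65964195766987
(536, 74, 39, -18.4) -> [ 0.006 -0.01   0.734 -0.005]
```

```bash
python3 -m inch '[[0.002,-0.008,0.1,0,0,-0.003,1],[0.002,-0.008,0.4,0,0,-0.003,1],[0.002,-0.008,0.65,0,0,-0.003,1],[0.002,-0.008,0.735,0,0,-0.003,1],[0.002,-0.008,0.735,0,0,-0.003,1],[0.002,-0.008,0.735,0,0,-0.003,1]]' && python3 -m inch '[[0,0,0.02,0,0,0,1],[0,0,0.035,0,0,0,1],[0,0,0.05,0,0,0,1],[0,0,0.06,0,0,0,1],[0,0,0.06,0,0,0,1],[0,0,0.06,0,0,0,1]]' && python3 -m inch '[[0,0,0.003,0,0,0,1],[0,0,0.007,0,0,0,1],[0,0,0.007,0,0,0,1]]'
```

```text
t: 36.65
ee_pos: [537.0, 74.8, 39.9]
orientation: [2.547, 1.837, 0.003]
ft_force: [-0.8, 0.2, -1.4]
width: 48.9
grasp_force: 30.0
t: 37.4
ee_pos: [536.0, 74.7, 29.8]
orientation: [-2.548, -1.838, 0.0]
ft_force: [1.3, 0.6, -0.5]
width: 49.0
grasp_force: 30.0
t: 37.78
ee_pos: [536.1, 74.9, 29.5]
orientation: [2.548, 1.838, 0.0]
ft_force: [-1.9, 0.7, 6.9]
width: 49.2
grasp_force: 30.0
```

Contact. I'll release, rise, move clear toward -y and take a final look.

```bash
python3 -m inch '[[0,0,0,0,0,0,-1],[0,0,0,0,0,0,-1],[0,0,0,0,0,0,-1],[0,0,0,0,0,0,-1],[0,0,-0.2,0,0,0,-1],[0,0,-0.5,0,0,0,-1],[0,0,-0.8,0,0,0,-1],[0,0,-0.8,0,0,0,-1]]' && python3 -m inch '[[-0.4,0,-0.2,0,0,0,-1],[-0.8,0,-0.3,0,0,0,-1],[-0.95,0,-0.3,0,0,0,-1],[-0.95,0,-0.3,0,0,0,-1]]' >/dev/null && python3 -m inch '[[-0.4,0,0,0,0,0,-1],[-0.8,0,0,0,0,0,-1],[-0.95,0,0,0,0,0,-1],[-0.95,0,0,0,0,0,-1]]'
python3 - <<'E'
from h import *
import cv2
A=ctrl.get_image("top");B=ctrl.get_image("side")
f=lambda i:cv2.resize(i,(400,400),interpolation=cv2.INTER_CUBIC)
cv2.imwrite("pics/m8.png",np.hstack([f(A[110:290,230:410]),f(B[80:260,235:415])])[:,:,::-1])
E
```

```text
t: 38.78
ee_pos: [538.6, 75.0, 152.3]
orientation: [2.545, 1.836, 0.01]
ft_force: [-0.5, 0.6, -0.2]
width: 87.8
grasp_force: 0.0
t: 39.78
ee_pos: [445.8, -195.8, 192.9]
orientation: [-2.549, -1.834, 0.001]
ft_force: [-0.3, 1.5, 0.3]
width: 88.2
grasp_force: 0.0
```

View pics/m8.png

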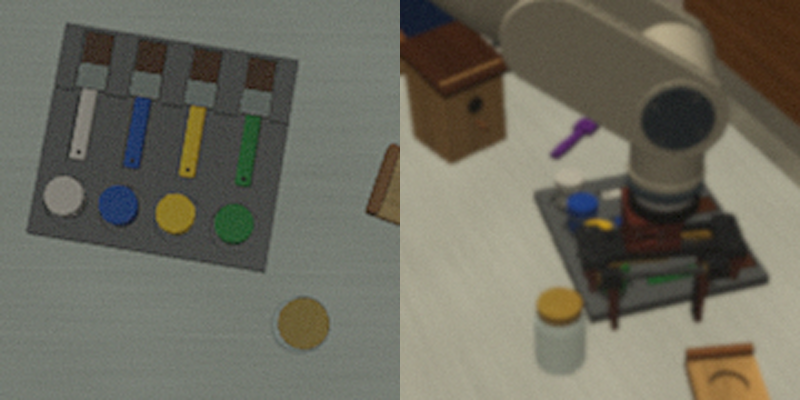

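The top view shows white, blue, yellow and green lids at crop (64,195), (118,205), (175,213) and (234,223). Each stands in line with its own brush, and the jar, birdhouse and brushes are unmoved. I'm handing the job in.

```bash
python3 -c "
from workcell import ctrl
print(ctrl.close_job())"
```

```text
the job is handed in; nothing more can be done
None
```

All four pots now stand upright in the wells in line with their own brushes (white, blue, yellow, green), each lowered until the wrist force showed contact; the first grasp on yellow slipped over its lid and was redone, nothing else looked disturbed in the last pictures, and the job was handed in at about 40 s.

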